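# Dry-fit a bulkhead coupler on the fitting jig

## Robot

A 6-joint arm with a two-finger parallel gripper is mounted at the origin on the work surface. World frame = base frame: x ahead of the robot, y to its left, z up, the work surface at z = 0. Lengths are in mm, angles in rad, forces in N, time in s.
With the tool pointing down it reaches from about 250 to 725 mm from the base axis. Payload 9.7 kg.
Tool frame: the origin (TCP) lies on the centre line of the jaws, within the pads' length; the fingertips stand 11 mm ahead of it and the grasp point (between the pads) lies 8 mm behind it; z points along the fingers, y is the line along which they close (so a half turn about z gives the same grasp; the last joint's range is limited). The gripper opens to 85 mm and grips with 20 to 120 N. Pads are 22 mm wide; open, the fingers measure 114 mm over their backs; the gripper's body (76 mm by 85 mm) begins 54 mm behind the grasp point. The pads swing forward as they close: fully open they stand 13 mm farther back than shut.
Start: joints at [-1.303, 0.087, 0.176, 1.66, 0, 1.571], TCP at [145.533, -530.393, 242.284] pointing down, gripper open.
Joint ranges: [-3.13, 3.13], [-0.85, 1.81], [-1.15, 1.24], [-2.2, 2.28], [-1.44, 1.52], [-3.14, 3.14]. Speed limits (rad/s): [2.22, 2.22, 2.57, 3.14, 3.14, 3.14].

## Interface

Orientations are given as a rotation vector (axis times angle).
In Python, from plant import readout, eyes, workorder gives the robot as it stands.
- The arm moves only by the tool jog_arm, never from a script. Its argument "series" is a list of rows, each a list of 6 numbers: the shift along the world's x, y, z in cm, then the turn, a rotation vector about the world's x, y, z in rad. In form: [[x, y, z, rx, ry, rz], ...]. A call has 1 to 10 rows; each row shifts and turns the commanded pose from where the row before left it; what a row does not reach is not made up. A row lasts 1/10 s, in which the tool goes at most 50 mm and 8.59 degrees, less where a joint would pass 70% of its speed; a pose out of reach is approached as far as the arm can. A call with a gripper value outside its range is refused whole. "gripper" is the finger opening in cm, from 0 to 8.54, set as the call begins (left out, the last holds). The fingers move at their own pace and stop on an object; the grip force is fixed at half the most. Time passes only in rows, so rows that do not move let the fingers close. It gives the time, the measured TCP pose, the force, the opening and the grip force at its end, in the units of the state.
- readout.observe(): the state, without advancing time (a new reading comes with each control period).
- eyes.grab_frame(name): name is "scene" or "top"; returns a dict with "color" (384x512x3 uint8, blue, green, red), "fov_y" (degrees; the focal length in pixels is half the picture's height over the tangent of half this angle, whatever the lens; pixels are square), "cx", "cy" (the principal point, pixels), "D" ([k1, k2, p1, p2, k3] as OpenCV has them; the pictures are not rectified), "origin" and "attitude" of the camera in the world. Camera axes: x right, y down, z forward; pixel columns grow to the right and rows downward; lengths in mm; the calibration is good to about 2 mm. A picture is of the moment at which its call begins. There is no depth.
- workorder.job_done(): hands the job in; it is judged then, once.
The state is a dict: "t": time; "joint_positions": joint angles; "dq": joint speeds; "tau": joint torques, N m; "ee_pos": TCP position; "orientation": TCP orientation; "wrist_force": force on the tool from outside, world axes, zero at the start; "ft_torque": the same for the moment, N m; "gripper_width": opening from 0.0 (shut) to 1.0 (fully open); "finger_force": force on a finger pad.
Only numpy, scipy, OpenCV 4.12 (cv2) and the standard library are available. Lean on these libraries where they do the work, as an engineer would, in place of code of your own. Each camera call takes 0.05 s, during which the arm holds its last target. There are 200 camera calls.

## Task

Build up the bulkhead coupler on the aluminium jig, each part fully home and let go before the next: lay the seal washer flat over the hole in the jig plate, stand the steel coupler body in it with its threaded stem down through washer and plate, slip the locking sleeve down over the barrel onto the hexagon, plug the nickel-plated tip nose down into the barrel, and last cap the tip's threaded end with the nylon dust cover. Do not shift or knock over the tin of balls and the bronze union, and leave the tray's gate shut.

Things in the scene. Friction and masses are not known exactly. Their poses are not given: they have to be found in the camera images.
- jig: Jig, fixed: flat aluminium plate 120 x 110 mm (its x, y), 14 mm thick, on two dark steel cheeks; top face 50 mm above the bench, open beneath. One round through hole, 28 mm diameter, in the middle of the plate. Origin: on the bench straight below the hole's centre, z up. Stands left or right of the middle of the bench, turned up to 30 degrees.
- rack: Poplar rack, fixed: pale wooden block 180 x 70 x 30 mm (its x, y, z) with two blind holes of 30 mm diameter, 22 mm deep, at x = -45 and +45 mm. Coupler body and tip stand upright, loose, in these holes (either one in either), their lower ends on the hole floor 8 mm above the bench. Origin: centre of its underside.
- washer: Thick flat seal washer of black rubber, lying on the bench: 44 mm outside, 28 mm bore, 8 mm thick, about 30 g. Origin: centre of its underside, z up along its axis. On the jig its underside lies on the plate's top face.
- coupler: Coupler body in the rack, 82 mm tall, 350 g. Upward from origin (centre of lower end, z up): threaded stem 24 mm dia. to 30 mm (lowest 8 mm taper to 16), hexagon 44 mm across flats to 40 mm, bright barrel 34 mm dia. to 82 mm (top 5 mm taper to 31). Bore open at the top, 23 mm dia. (26 at mouth), 34 deep. Home in the jig the hexagon rests on the washer: origin 28 mm above the bench.
- sleeve: Locking sleeve: steel tube standing upright on the bench, 46 mm outside, 28 mm tall, bore 37.5 mm (widening to 42 mm at the lower end), two fluted bands, about 180 g. Origin: centre of its lower end, z up. Home on the coupler its lower end rests on the hexagon, 40 mm above the coupler's origin; the barrel stands 14 mm out of it.
- tip: Nickel-plated male tip, nose down in the rack, 67 mm tall, 200 g. Upward from origin (centre of lower end, z up): round nose 20 mm dia. to 31 mm (lowest 6 mm taper to 14), hexagon 38 mm across flats to 43 mm, threaded end 22 mm dia. to 67 mm (top 5 mm taper to 15). Home, the hexagon rests on the barrel's rim: tip's origin 51 mm above the coupler's.
- cover: Red nylon dust cover: round cap closed on top, standing mouth down on the bench, 34 mm outside, 29 mm tall, bore 27 mm and 26 mm deep, about 20 g. Origin: centre of its lower rim, z up. Home on the tip its rim rests on the tip's hexagon, 43 mm above the tip's origin.
- canister: Bystander: closed tin canister of spare balls, 83 mm diameter, 106 mm tall, about 0.7 kg, loose on the bench. Origin: centre of its underside.
- union: Bystander: bronze pipe union standing on end, two hexagons, at most 53 mm across, 50 mm tall, about 0.3 kg, loose on the bench. Origin: centre of its underside.
- gate (a joint): Bystander: low swinging steel wire gate (312 mm wide, 65 mm high) across the front of the tray of finished parts at the far side of the bench. Joint in rad: 0 is shut, grows as it swings out towards the robot.
Mind the look-alikes: they are no part of the job. What is shaped like the tip but pink or purple is not meant. What is shaped like the sleeve but pink is not meant.

How it is judged (in metres and radians):
On the way, in this order (a step that is already met when the one before it is completed fails the run):
1. the seal washer lies on the jig plate, over the hole (horizontal distance between washer and jig below 0.01 m and z of washer in the frame of jig between 0.047 and 0.053 m and angle between washer's own z axis and vertical below 0.08 rad and contact force between the fingers and washer below 0.1 N), for 0.2 s.
2. the coupler body stands fully home in washer and plate (horizontal distance between coupler and jig below 0.006 m and z of coupler in the frame of jig between 0.025 and 0.031 m and angle between each of coupler, washer's own z axis and vertical below 0.08 rad and horizontal distance between washer and jig below 0.008 m and z of washer in the frame of jig between 0.047 and 0.053 m and contact force between the fingers and coupler below 0.1 N), for 0.2 s.
3. the locking sleeve is down on the coupler's hexagon (horizontal distance between sleeve and coupler below 0.006 m and z of sleeve in the frame of coupler between 0.037 and 0.043 m and angle between sleeve's own z axis and vertical below 0.08 rad and contact force between the fingers and sleeve below 0.1 N), for 0.2 s.
4. the tip is plugged fully into the coupler (horizontal distance between tip and coupler below 0.006 m and z of tip in the frame of coupler between 0.048 and 0.054 m and angle between tip's own z axis and vertical below 0.08 rad and contact force between the fingers and tip below 0.1 N), for 0.2 s.
5. the dust cover is fully on the tip (horizontal distance between cover and tip below 0.006 m and z of cover in the frame of tip between 0.04 and 0.046 m and angle between cover's own z axis and vertical below 0.08 rad and contact force between the fingers and cover below 0.1 N), for 0.2 s.
At the end, for the whole second after the job is handed in: Washer on the jig plate within 8 mm of the hole's centre; coupler body in it and in the hole, sleeve on the coupler's hexagon, tip in the coupler, cover on the tip: each within 6 mm of its axis, 3 mm of its seated height and 0.08 rad of upright; all at rest (horizontal distance between coupler and jig below 0.006 m and z of coupler in the frame of jig between 0.025 and 0.031 m and angle between each of coupler, washer, sleeve, tip, cover's own z axis and vertical below 0.08 rad and horizontal distance between washer and jig below 0.008 m and z of washer in the frame of jig between 0.047 and 0.053 m and horizontal distance between each of sleeve, tip and coupler below 0.006 m and z of sleeve in the frame of coupler between 0.037 and 0.043 m and z of tip in the frame of coupler between 0.048 and 0.054 m and horizontal distance between cover and tip below 0.006 m and z of cover in the frame of tip between 0.04 and 0.046 m and linear speed of each of washer, coupler, sleeve, tip, cover below 0.02 m/s); the robot touches nothing.
It fails at once if the canister is shifted more than 20 mm or tipped (distance of canister from where it was at the start of the episode above 0.02 m or angle between canister's own z axis and vertical above 0.3 rad).
It fails at once if the bronze union is shifted more than 20 mm or tipped (distance of union from where it was at the start of the episode above 0.02 m or angle between union's own z axis and vertical above 0.3 rad).
It fails at once if the tray's gate is swung open (value of joint gate above 0.15 rad).
It also fails if it takes over 138 s, if anything falls off the work surface, if the arm or the gripper's body presses on something with over 40 N, if the wrist force passes 120 N, or if a joint passes its speed limit or range.

## Working session

There is one attempt and no reset: what is moved stays moved. The work goes in short steps, Python scripts to look and compute and a tool call to move; the robot and the scene stay as the last step left them, time stands still between calls to the robot, and variables do not carry over. Pictures are saved under pics/ and viewed, at most 14 in all, crops included, and the job is handed in when it is done.

Besides the shell and the picture viewer there is one more tool, called in YAML: its name, and indented under it one key for each argument. jog_arm: Moves the arm, as the interface text tells. Its arguments: {"type":"object","properties":{"series":{"type":"array","items":{"type":"array","items":{"type":"number"}}},"gripper":{"type":"number"}},"required":["series"]}

```bash
mkdir -p pics; cat > h.py <<'E'
import numpy as np,cv2
from plant import readout,eyes,workorder
def grab(n):
    f=eyes.grab_frame(n); f['K']=cam(f); return f
def cam(f):
    h=f['color'].shape[0]; F=h/2/np.tan(np.radians(f['fov_y'])/2)
    return np.array([[F,0,f['cx']],[0,F,f['cy']],[0,0,1.]])
def R(f):
    a=np.array(f['attitude'],float)
    return a if a.shape==(3,3) else cv2.Rodrigues(a)[0]
def back(f,u,v,z):
    p=cv2.undistortPoints(np.array([[[u,v]]],float),f['K'],np.array(f['D'],float))[0,0]
    d=R(f)@np.array([p[0],p[1],1]); o=np.array(f['origin'],float)
    return o+d*(z-o[2])/d[2]
def proj(f,P):
    r=R(f).T; o=np.array(f['origin'],float)
    return cv2.projectPoints(np.array(P,float).reshape(-1,1,3),cv2.Rodrigues(r)[0],-r@o,f['K'],np.array(f['D'],float))[0][:,0]
def save(f,n,crop=None,s=1.5):
    c=f['color']
    if crop: x0,y0,x1,y1=crop; c=c[y0:y1,x0:x1]
    cv2.imwrite('pics/'+n,cv2.resize(c,None,fx=s,fy=s,interpolation=cv2.INTER_CUBIC))
E
python3 - <<'E'
from h import *
import pickle
for n in('scene','top'):
    f=grab(n); save(f,n+'0.png'); pickle.dump(f,open(n+'0.pkl','wb')); print(n,f['fov_y'],f['cx'],f['cy'],f['D'],f['origin'],f['attitude'])
print(readout.observe())
E
```

```text
scene 47.33571095237444 256.07488844476745 189.45259837684821 [-0.05124972  0.          0.          0.          0.        ] [1327.2200933  -668.7703758   706.37629181] [-1.99692931 -0.85181708  0.44657863]
top 44.36505895658887 260.3900547758993 194.30196749498563 [0.05506732 0.         0.         0.         0.        ] [ 516.78574496   40.84994127 1026.71310636] [-2.16342157  2.19251109 -0.09738955]
{'t': 0.1, 'joint_positions': array([-1.30300013e+00,  8.74379658e-02,  1.75244691e-01,  1.65975460e+00,
       -4.15295159e-06,  1.57081163e+00]), 'dq': array([-0.0007826 , -0.00187202,  0.00158179,  0.00085909,  0.00225706,
        0.00181462]), 'tau': array([ 3.96892051e-05, -5.21564591e+01,  4.65650296e+01,  1.60514249e-02,
        8.55864619e-05,  2.96534893e-05]), 'ee_pos': array([ 145.49026   , -530.24178219,  241.6519221 ]), 'orientation': array([-3.11234509e+00, -4.19221356e-01,  2.47867670e-04]), 'wrist_force': array([0.66443144, 0.39866461, 0.22561472]), 'ft_torque': array([ 0.00180387, -0.01823734, -0.03192675]), 'finger_force': 0.0, 'gripper_width': 0.9987686441391666}
```

View pics/top0.png

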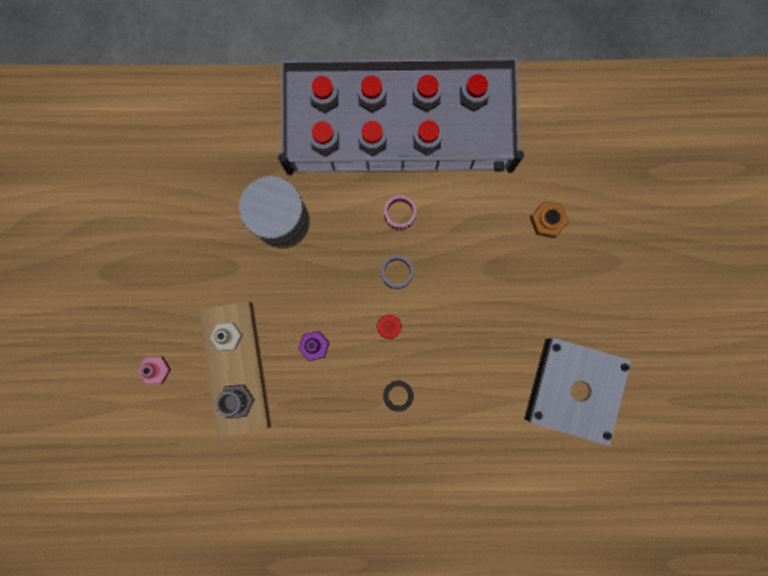

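View pics/scene0.png

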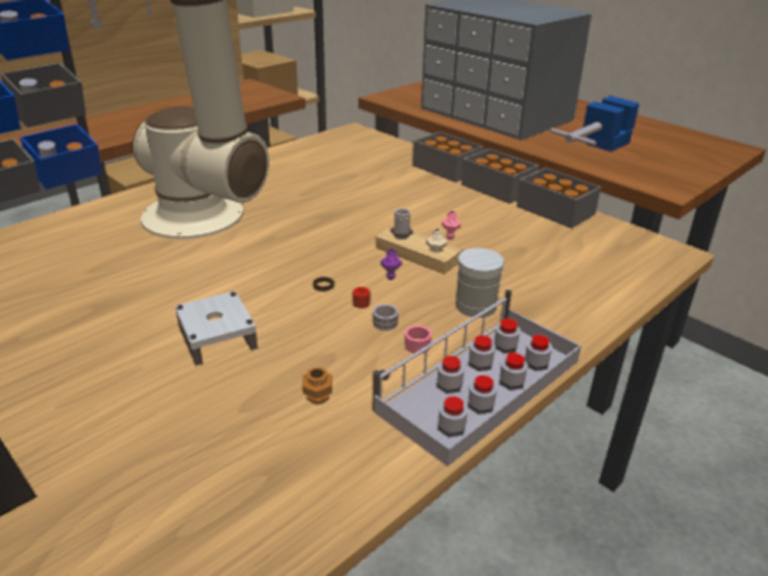

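The top view shows, in display pixels: jig hole (580,391), washer (398,396), cover (389,327), sleeve (397,272), real tip (227,336), coupler (234,402). The pink and purple parts are decoys. The canister is at (272,208) and the union at (550,218). The scene view agrees. Next I'll fit the known circles.

```bash
cat > fit.py <<'E'
from h import *
from scipy.optimize import minimize
def fit(f,x0,circles,span=8):
    """circles: list of (z,r,sigma) sigma: sign of outward brightness change, 0=abs"""
    g=cv2.GaussianBlur(f['color'],(0,0),0.8).astype(np.float32)
    t=np.linspace(0,2*np.pi,72,endpoint=False); c=np.c_[np.cos(t),np.sin(t)]
    def samp(p): return cv2.remap(g,p[:,0].astype(np.float32).reshape(1,-1),p[:,1].astype(np.float32).reshape(1,-1),cv2.INTER_LINEAR)[0]
    def cost(p):
        s=0
        for z,r in circles:
            a=[samp(proj(f,np.c_[p+c*(r+d),np.full(72,z)])) for d in(-2.,2.)]
            s-=np.linalg.norm(a[1]-a[0],axis=1).mean()
        return s
    x0=np.array(x0,float)
    gr=[x0+np.array([i,j]) for i in np.arange(-span,span+1,2) for j in np.arange(-span,span+1,2)]
    b=min(gr,key=cost)
    r=minimize(cost,b,method='Nelder-Mead',options=dict(xatol=.05,initial_simplex=[b,b+[1.5,0],b+[0,1.5]]))
    return r.x,-r.fun
def draw(f,c,p,circles,col):
    t=np.linspace(0,2*np.pi,40)
    for z,r in circles:
        q=proj(f,np.c_[p[0]+r*np.cos(t),p[1]+r*np.sin(t),0*t+z])
        cv2.polylines(c,[np.int32(q*4*16)],True,col,1,cv2.LINE_AA,4)
E
cat > m.py <<'E'
from fit import *
import pickle
f=pickle.load(open('top0.pkl','rb'));s=pickle.load(open('scene0.pkl','rb'))
for F in (f,s): print(F['K'][0,0])
items={'jig':(580,391,[(50,14)]),'washer':(398,396,[(8,22),(8,14)]),'cover':(389,327,[(29,17)]),'sleeve':(397,272,[(28,23),(28,18.75)]),
'coupler':(231,402,[(90,15.5),(90,13)]),'tip':(221,337,[(75,7.5)]),'can':(272,208,[(106,41.5)]),'union':(551,217,[(50,15)])}
big={n:cv2.resize(F['color'],None,fx=4,fy=4,interpolation=cv2.INTER_CUBIC) for n,F in(('t',f),('s',s))}
for k,(u,v,c) in items.items():
    x0=back(f,u/1.5,v/1.5,c[0][0])[:2]
    p,q=fit(f,x0,c); ps,qs=fit(s,p,c)
    draw(f,big['t'],p,c,(0,255,0)); draw(s,big['s'],p,c,(0,255,0))
    print(k,x0.round(),p.round(1),round(q),'scene',ps.round(1),round(qs),'reach',np.hypot(*p).round(), proj(f,[[*p,c[0][0]]]).round(1)[0])
t=big['t']
def cr(im,cx,cy,w=33,h=33): return cv2.resize(im[int(cy-h)*4:int(cy+h)*4,int(cx-w)*4:int(cx+w)*4],(260,260))
row1=[cr(t,*[a/1.5 for a in items[k][:2]]) for k in('jig','washer','cover')]
row2=[cr(t,*[a/1.5 for a in items[k][:2]]) for k in('sleeve','coupler','tip')]
cv2.imwrite('pics/fit.png',np.vstack([np.hstack(row1),np.hstack(row2)]))
for u,v in((556,348),(625,367),(607,436),(538,416)): print(back(f,u/1.5,v/1.5,50).round())
E
python3 m.py
```

```text
470.8920229459507
438.0557860928287
jig [ 462. -219.] [ 462.9 -219.7] 55 scene [ 467.9 -226.2] 48 reach 512.0 [387.1 260.3]
washer [456.  29.] [456.7  29.7] 139 scene [464.7  19.7] 85 reach 458.0 [265.2 263.5]
cover [553.  41.] [555.2  41.7] 50 scene [561.3  32.3] 42 reach 557.0 [258.9 217.2]
sleeve [632.  28.] [633.9  28.9] 68 scene [638.8  18.5] 63 reach 635.0 [264.4 180.2]
coupler [456. 249.] [455.4 251.4] 94 scene [462.3 241.3] 41 reach 520.0 [152.6 268.5]
tip [542. 266.] [539.7 265.8] 54 scene [545.5 257. ] 16 reach 602.0 [147.5 225.6]
can [710. 193.] [712.1 195.9] 69 scene [715.4 188. ] 44 reach 739.0 [179.9 137.4]
union [ 703. -187.] [ 708.9 -192.7] 34 scene [ 711.6 -193.2] 33 reach 735.0 [369.8 142. ]
[ 521. -188.   50.]
[ 494. -281.   50.]
[ 402. -253.   50.]
[ 429. -160.   50.]
```

View pics/fit.png

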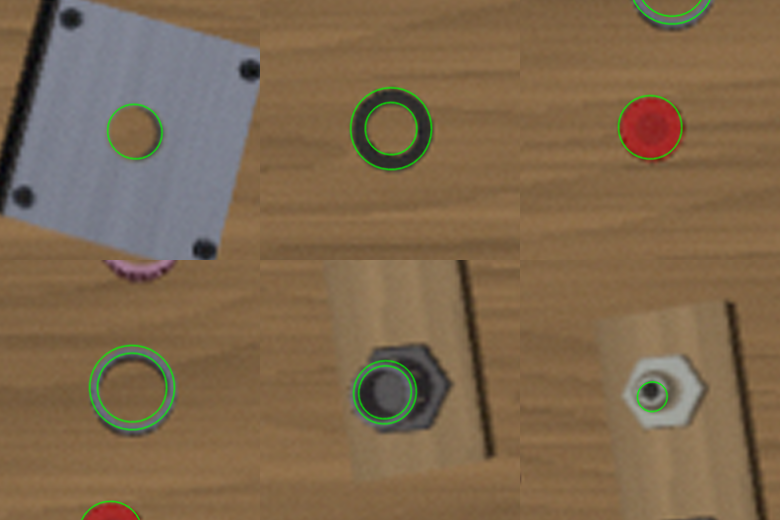

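The fits sit well on the jig hole, washer, cover, sleeve and coupler rim; the tip's circle is slightly low. The scene camera disagrees by a steady offset of about (6,-9) mm. I'll move over the washer and use the gripper to decide which camera is right.

jog_arm:
  series:
    - [1.5,2.8,-0.4,0,0,0.1435]
    - [1.5,2.8,-0.4,0,0,0.1435]
    - [1.5,2.8,-0.4,0,0,0.1435]
    - [1.5,2.8,-0.4,0,0,0.1435]
    - [1.5,2.8,-0.4,0,0,0.1435]
    - [1.5,2.8,-0.4,0,0,0.1435]
    - [1.5,2.8,-0.4,0,0,0.1435]
    - [1.5,2.8,-0.4,0,0,0.1435]
    - [1.5,2.8,-0.4,0,0,0.1435]
    - [1.5,2.8,-0.4,0,0,0.1435]

```text
t: 1.1
ee_pos: [295.8, -249.1, 201.9]
orientation: [-2.063, -2.369, -0.0]
wrist_force: [-0.4, -0.7, 1.0]
gripper_width: 1.001
finger_force: 0.0
```

jog_arm:
  series:
    - [1.6,2.8,-0.6,0,0,0.1435]
    - [1.6,2.8,-0.6,0,0,0.1435]
    - [1.6,2.8,-0.6,0,0,0.1435]
    - [1.6,2.8,-0.6,0,0,0.1435]
    - [1.6,2.8,-0.6,0,0,0.1435]
    - [1.6,2.8,-0.6,0,0,0.1435]
    - [1.6,2.8,-0.6,0,0,0.1435]
    - [1.6,2.8,-0.6,0,0,0.1435]
    - [1.6,2.8,-0.6,0,0,0.1435]
    - [1.6,2.8,-0.6,0,0,0.1435]
  gripper: 6.2

```text
t: 2.1
ee_pos: [455.8, 31.0, 141.8]
orientation: [0.004, -3.141, 0.0]
wrist_force: [0.9, -0.5, -0.0]
gripper_width: 0.724
finger_force: 0.0
```

```bash
python3 - <<'E'
from h import *
import pickle
o=readout.observe(); print(o['t'],o['ee_pos'],o['orientation'],o['joint_positions'].round(2),o['gripper_width'],o['wrist_force'])
t=grab('top');s=grab('scene');pickle.dump((t,s,o),open('g1.pkl','wb'))
p=o['ee_pos']; Ro=cv2.Rodrigues(o['orientation'])[0]
P=[p+Ro@[0,y,z] for y in(-31,31) for z in(11,-8)]+[p+Ro@[0,0,11]]
f0=pickle.load(open('top0.pkl','rb'))
for u,v,z,n in((150.8,224.2,51,'tiphex'),): print(n,back(f0,u,v,z))
out=[]
for f in(t,s):
    q=proj(f,P); print(q.round(1).tolist()); c=q[4]; x0,y0=int(c[0]-33),int(c[1]-40)
    im=cv2.resize(f['color'][y0:y0+66,x0:x0+66],(594,594),interpolation=cv2.INTER_CUBIC)
    for a in q: cv2.circle(im,tuple(np.int32((a-[x0,y0])*9+4.5)),3,(0,255,0),-1)
    out.append(cv2.resize(im,(400,400)))
cv2.imwrite('pics/g1.png',np.hstack(out))
E
```

```text
2.1 [455.82671561  30.96798816 141.75688295] [ 3.70212026e-03 -3.14122190e+00  9.62920040e-05] [ 0.07 -0.15 -0.25  1.47 -0.    0.07] 0.7237530310123913 [ 0.91554882 -0.48011701 -0.03473317]
tiphex [543.04970385 264.67868629  51.        ]
[[281.7, 267.6], [282.2, 268.3], [248.8, 268.2], [248.5, 268.9], [265.2, 267.9]]
[[206.4, 153.2], [206.1, 147.2], [223.2, 146.4], [223.0, 140.5], [214.9, 149.8]]
```

View pics/g1.png

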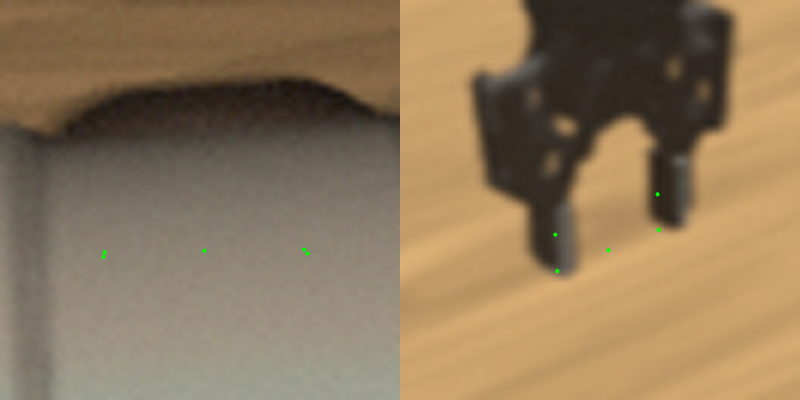

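The top view is blocked by the arm. In the scene view the fingers (left pair at 557,270 and right at 658,230) fall where predicted, within about 2 mm. I'll lower to just above the washer for a relative check.

jog_arm:
  series:
    - [0,0,-2.5,0,0,0]
    - [0,0,-2.5,0,0,0]
    - [0,0,-2.5,0,0,0]
    - [0,0,-2.5,0,0,0]
    - [0,0,0,0,0,0]
    - [0,0,0,0,0,0]

```text
t: 2.8
ee_pos: [455.3, 29.3, 42.7]
orientation: [-0.007, -3.141, 0.0]
wrist_force: [-0.2, -0.4, 0.8]
gripper_width: 0.727
finger_force: 0.0
```

```bash
cat > look.py <<'E'
from fit import *
import sys
def look(name,n=12,circ=[],gripw=None,ahead=11,w=33,up=40,size=594):
    """scene crop about TCP with drawn inner pad outlines and circles [(x,y,z,r)]"""
    o=readout.observe(); s=grab('scene'); p=o['ee_pos']; Ro=cv2.Rodrigues(o['orientation'])[0]
    g=o['gripper_width']*85.4/2 if gripw is None else gripw/2
    print(o['t'],p.round(1),o['joint_positions'].round(2),'w',(2*g).round(1),'F',o['wrist_force'].round(1),'ff',round(o['finger_force'],1))
    c=proj(s,[p+Ro@[0,0,ahead]])[0]; x0,y0=int(c[0]-w),int(c[1]-up); k=size/(2*w)
    im=cv2.resize(s['color'][y0:y0+2*w,x0:x0+2*w],(size,size),interpolation=cv2.INTER_CUBIC)
    def L(P,col): cv2.polylines(im,[np.int32((proj(s,P)-[x0,y0]+.5)*k*16)],True,col,1,cv2.LINE_AA,4)
    for y in(-g,g): L([p+Ro@[x,y,z] for x,z in((-11,ahead),(11,ahead),(11,ahead-20),(-11,ahead-20))],(0,255,0))
    t=np.linspace(0,2*np.pi,48)
    for x,y,z,r in circ: L(np.c_[x+r*np.cos(t),y+r*np.sin(t),0*t+z],(255,0,255))
    cv2.imwrite('pics/'+name,im); return s,o
E
python3 -c "
from look import *
look('l1.png',circ=[(456.7,29.7,8,22),(464.7,19.7,8,22)])"
```

```text
Traceback (most recent call last):
  File "look.py", line 7, in look
    print(o['t'],p.round(1),o['joint_positions'].round(2),'w',(2*g).round(1),'F',o['wrist_force'].round(1),'ff',round(o['finger_force'],1))
                                                              ^^^^^^^^^^^
AttributeError: 'float' object has no attribute 'round'
```

```bash
sed -i 's/(2\*g).round(1)/round(2*g,1)/' look.py
python3 -c "
from look import *
look('l1.png',circ=[(456.7,29.7,8,22),(464.7,19.7,8,22)])"
```

```text
2.85 [455.9  29.4  43.5] [ 0.06 -0.12 -0.41  1.28 -0.    0.07] w 61.8 F [ 0.1 -0.4  1.9] ff 0.0
```

View pics/l1.png

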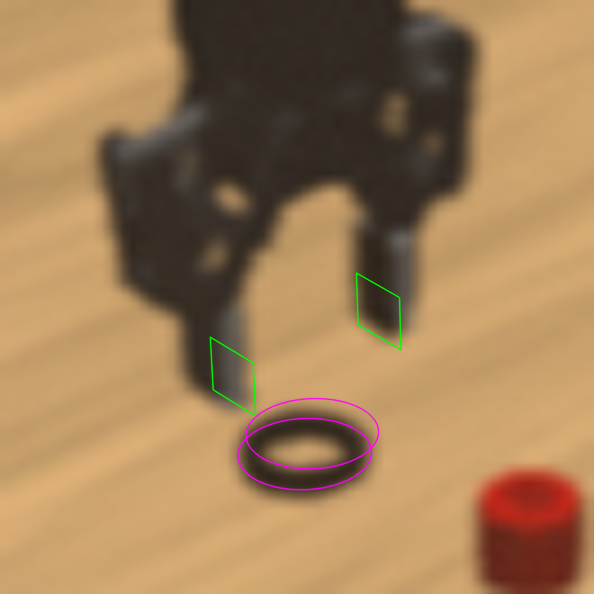

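The scene camera shows both washer and gripper about 3 mm to the left of prediction, so the top camera's laterals hold up. The height is ambiguous because of how far the fingers retract. I'll descend carefully and feel for the bench.

jog_arm:
  series:
    - [0.1,0,-1.2,0,0,0]
    - [0,0,-1.2,0,0,0]
    - [0,0,-0.4,0,0,0]
    - [0,0,0,0,0,0]
  gripper: 5.4

```text
t: 3.3
ee_pos: [455.8, 29.6, 13.2]
orientation: [-0.006, -3.14, 0.0]
wrist_force: [-0.6, 0.0, -0.9]
gripper_width: 0.63
finger_force: 0.0
```

jog_arm:
  series:
    - [0,0,-0.2,0,0,0]
    - [0,0,0,0,0,0]

```text
t: 3.5
ee_pos: [456.6, 29.6, 12.3]
orientation: [0.006, 3.142, 0.0]
wrist_force: [0.6, -0.2, 1.0]
gripper_width: 0.631
finger_force: 0.0
```

jog_arm:
  series:
    - [0,0,-0.2,0,0,0]
    - [0,0,0,0,0,0]

```text
t: 3.7
ee_pos: [456.5, 29.6, 10.2]
orientation: [0.006, 3.142, 0.0]
wrist_force: [0.1, -0.5, -0.2]
gripper_width: 0.631
finger_force: 0.0
```

jog_arm:
  series:
    - [0,0,-0.2,0,0,0]
    - [0,0,0,0,0,0]

```text
t: 3.9
ee_pos: [456.4, 29.6, 8.1]
orientation: [-0.006, -3.141, 0.0]
wrist_force: [0.8, -0.7, -0.2]
gripper_width: 0.631
finger_force: 0.0
```

jog_arm:
  series:
    - [0,0,-0.15,0,0,0]
    - [0,0,0,0,0,0]

```text
t: 4.1
ee_pos: [456.7, 29.6, 7.2]
orientation: [0.006, 3.141, 0.0]
wrist_force: [-2.1, 0.1, 5.6]
gripper_width: 0.631
finger_force: 2.6
```

```bash
python3 -c "
from look import *
look('l2.png',circ=[(456.7,29.7,8,22)],ahead=6,w=22,up=24)"
```

```text
4.1 [456.7  29.6   7.2] [ 0.06 -0.09 -0.46  1.2   0.    0.07] w 53.9 F [-2.1  0.1  5.6] ff 2.6
```

View pics/l2.png

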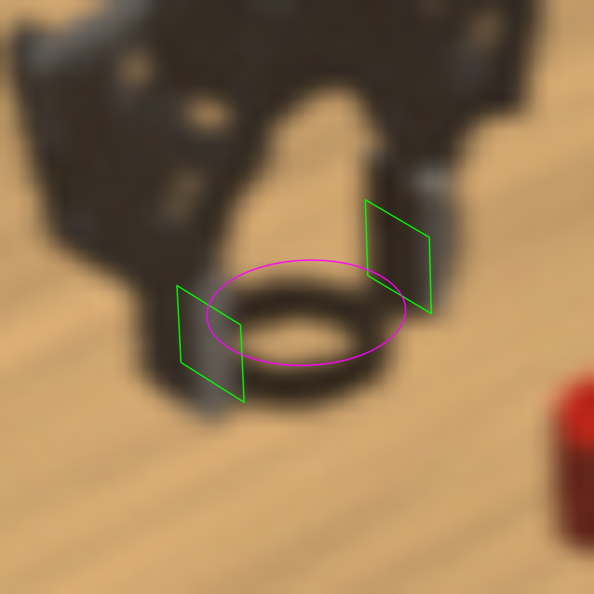

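The fingertips touch the bench at TCP z of about 7.2 with a 54 mm opening, and the washer lies between the fingers. I'll raise 3 mm, grip and lift.

jog_arm:
  series:
    - [0,0,0.3,0,0,0]
    - [0,0,0,0,0,0]
    - [0,0,0,0,0,0]
    - [0,0,0,0,0,0]
    - [0,0,0,0,0,0]
  gripper: 3.5

```text
t: 4.65
ee_pos: [456.7, 29.6, 9.9]
orientation: [0.006, 3.141, 0.0]
wrist_force: [-1.0, -0.1, 3.5]
gripper_width: 0.474
finger_force: 60.8
```

jog_arm:
  series:
    - [0,0,0,0,0,0]
    - [0,0,0,0,0,0]
    - [0,0,1,0,0,0]
    - [0,0,2.5,0,0,0]
    - [0,0,2.5,0,0,0]
    - [0,0,2.5,0,0,0]
    - [0,0,0,0,0,0]

```text
t: 5.35
ee_pos: [458.0, 29.7, 98.4]
orientation: [0.006, 3.137, 0.001]
wrist_force: [0.5, -0.4, -0.3]
gripper_width: 0.474
finger_force: 60.6
```

```bash
python3 -c "
from look import *
look('l3.png',circ=[],ahead=8,w=22,up=24)"
```

```text
5.35 [458.   29.7  98.4] [ 0.06 -0.14 -0.33  1.38  0.    0.07] w 40.5 F [ 0.5 -0.4 -0.3] ff 60.6
```

View pics/l3.png

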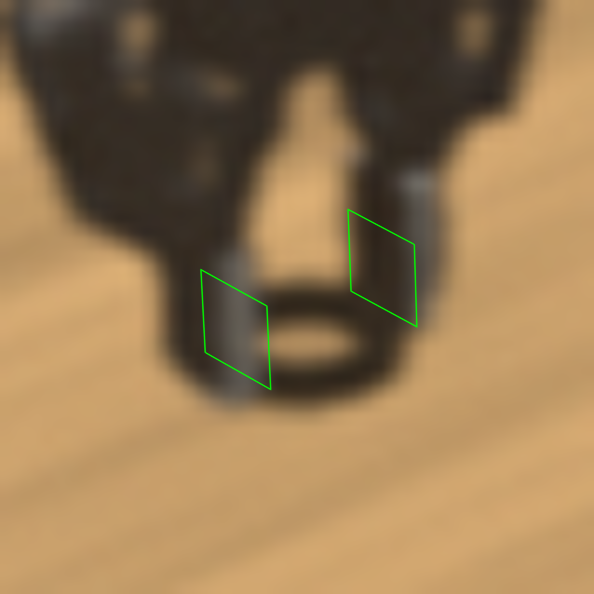

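The washer is gripped, squeezed to 40 mm and centred between the pads near (302,343). Carrying it to the jig hole.

jog_arm:
  series:
    - [0.1,-2.5,0,0,0,0]
    - [0.1,-3,0,0,0,0]
    - [0.1,-3,0,0,0,0]
    - [0.1,-3,0,0,0,0]
    - [0.1,-3,0,0,0,0]
    - [0.05,-3,0,0,0,0]
    - [0.05,-3,0,0,0,0]
    - [0.05,-2.5,0,0,0,0]
    - [0,-1.93,0,0,0,0]
    - [0,0,0,0,0,0]

```text
t: 6.4
ee_pos: [462.3, -221.2, 93.4]
orientation: [-0.01, -3.14, -0.001]
wrist_force: [-0.1, 1.7, -0.0]
gripper_width: 0.476
finger_force: 60.6
```

jog_arm:
  series:
    - [0,0,0,0,0,0]
    - [0,0,-1,0,0,0]
    - [0,0,-1,0,0,0]
    - [0,0,-0.8,0,0,0]
    - [0,0,-0.4,0,0,0]
    - [0,0,0,0,0,0]
    - [0,0,0,0,0,0]

```text
t: 7.1
ee_pos: [463.1, -219.6, 62.9]
orientation: [0.006, 3.142, -0.0]
wrist_force: [0.1, -0.5, -0.5]
gripper_width: 0.475
finger_force: 60.6
```

```bash
python3 -c "
from look import *
look('l4.png',circ=[(462.9,-219.7,50,14)],ahead=8,w=26,up=26)"
```

```text
7.1 [ 463.1 -219.6   62.9] [-0.44  0.   -0.26  1.31 -0.   -0.44] w 40.5 F [ 0.1 -0.5 -0.5] ff 60.6
```

View pics/l4.png

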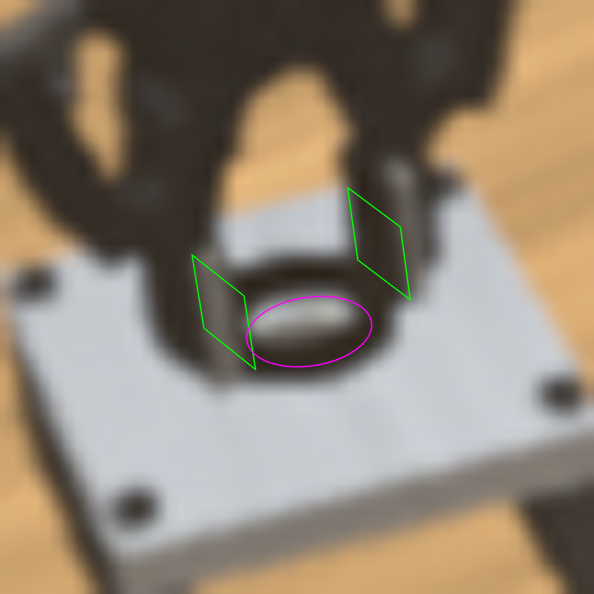

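The washer hovers over the hole, about 3 mm above the plate. Lowering and releasing.

jog_arm:
  series:
    - [0,0,-0.15,0,0,0]
    - [0,0,-0.1,0,0,0]
    - [0,0,-0.05,0,0,0]
    - [0,0,0,0,0,0]

```text
t: 7.55
ee_pos: [463.1, -219.7, 60.0]
orientation: [0.006, 3.141, -0.0]
wrist_force: [-0.5, 0.5, 1.4]
gripper_width: 0.472
finger_force: 60.8
```

jog_arm:
  series:
    - [0,0,0,0,0,0]
    - [0,0,0,0,0,0]
    - [0,0,0,0,0,0]
    - [0,0,0,0,0,0]
    - [0,0,1,0,0,0]
    - [0,0,3,0,0,0]
    - [0,0,4,0,0,0]
  gripper: 5.6

```text
t: 8.25
ee_pos: [462.1, -219.3, 139.8]
orientation: [-0.006, -3.139, -0.002]
wrist_force: [1.1, -1.3, 0.7]
gripper_width: 0.654
finger_force: 0.0
```

jog_arm:
  series:
    - [0,3,1,0,0,0]
    - [0,4,1,0,0,0]
    - [0,5,0,0,0,0]
    - [0,5,0,0,0,0]
    - [0,5,0,0,0,0]
    - [0,5,0,0,0,0]
    - [0,4,0,0,0,0]
    - [0,0,0,0,0,0]

```text
t: 9.05
ee_pos: [462.8, 94.2, 160.6]
orientation: [-0.002, 3.141, 0.002]
wrist_force: [-0.1, -0.4, 0.5]
gripper_width: 0.657
finger_force: 0.0
```

```bash
cat > m2.py <<'E'
from fit import *
import pickle
o=readout.observe();print(o['t'],o['ee_pos'].round(1),o['wrist_force'].round(1))
f=grab('top');pickle.dump(f,open('top1.pkl','wb'))
print('washer on jig',fit(f,(463,-220),[(58,22),(58,14)]))
print('washer outer only',fit(f,(463,-220),[(58,22)]))
im=f['color'][205:305,110:410] ; im=np.hstack([f['color'][195:305,120:230],f['color'][205:315,335:445]])
cv2.imwrite('pics/m2.png',cv2.resize(im,None,fx=3.6,fy=3.6,interpolation=cv2.INTER_CUBIC))
E
python3 m2.py
```

```text
9.05 [462.8  94.2 160.6] [-0.1 -0.4  0.5]
washer on jig (array([ 463.04850563, -216.6593852 ]), np.float64(183.3029327392578))
washer outer only (array([ 463.17069332, -217.06184004]), np.float64(115.65023803710938))
```

View pics/m2.png

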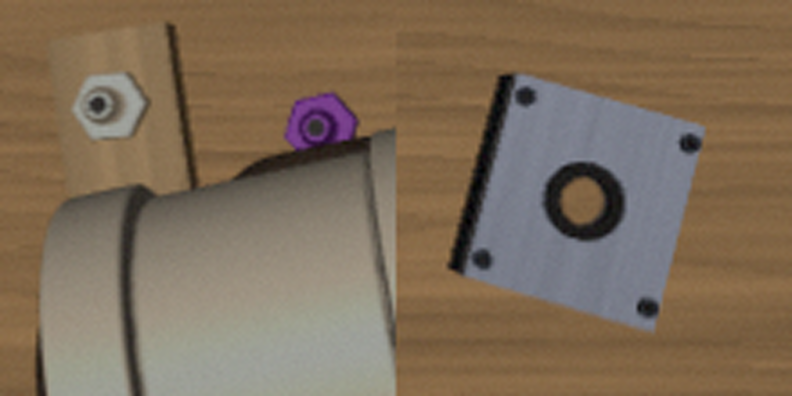

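The washer lies flat over the hole, about 3 mm from centre in y by the top view. That suggests a top-to-robot y offset of roughly +3 mm, which I'll allow for. Coupler next.

jog_arm:
  series:
    - [-0.1,2.0,0,0,0,0]
    - [-0.1,2.5,0,0,0,0]
    - [-0.1,2.5,0,0,0,0]
    - [-0.1,2.5,0,0,0,0]
    - [-0.1,2.5,0,0,0,0]
    - [-0.1,2.0,0,0,0,0]
    - [-0.1,1.5,0,0,0,0]
    - [-0.05,0.37,0,0,0,0]
    - [0,0,0,0,0,0]
    - [0,0,0,0,0,0]
  gripper: 5.4

```text
t: 10.1
ee_pos: [455.7, 248.2, 159.9]
orientation: [0.007, 3.142, -0.0]
wrist_force: [0.8, -0.0, 0.5]
gripper_width: 0.629
finger_force: 0.0
```

jog_arm:
  series:
    - [0,0,-2,0,0,0]
    - [0,0,-2,0,0,0]
    - [0,0,-1,0,0,0]
    - [0,0,-0.8,0,0,0]
    - [0,0,0,0,0,0]

```text
t: 10.6
ee_pos: [455.3, 248.5, 101.2]
orientation: [-0.007, -3.141, 0.001]
wrist_force: [-0.1, 0.6, 0.3]
gripper_width: 0.633
finger_force: 0.0
```

```bash
python3 -c "
from look import *
look('l5.png',circ=[(455.5,249,90,15.5)],ahead=8,w=26,up=26)"
```

```text
10.6 [455.3 248.5 101.2] [ 0.5   0.01 -0.18  1.39 -0.    0.5 ] w 54.1 F [-0.1  0.6  0.3] ff 0.0
```

View pics/l5.png

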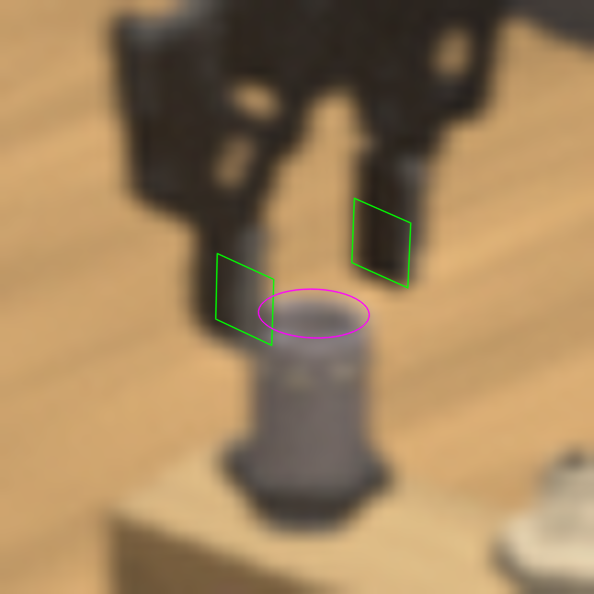

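The coupler stands centred below the jaws, rim near (312,320). Descending and gripping the barrel.

jog_arm:
  series:
    - [0,0,-1.3,0,0,0]
    - [0,0,-1.3,0,0,0]
    - [0,0,-0.9,0,0,0]
    - [0,0,-0.4,0,0,0]
    - [0,0,0,0,0,0]

```text
t: 11.15
ee_pos: [455.1, 248.8, 61.9]
orientation: [-0.006, -3.14, 0.001]
wrist_force: [0.6, -0.5, 0.2]
gripper_width: 0.634
finger_force: 0.0
```

jog_arm:
  series:
    - [0,0,0,0,0,0]
    - [0,0,0,0,0,0]
    - [0,0,0,0,0,0]
    - [0,0,0,0,0,0]
    - [0,0,0,0,0,0]
    - [0,0,0,0,0,0]
  gripper: 2.5

```text
t: 11.75
ee_pos: [455.9, 249.3, 63.4]
orientation: [0.006, 3.141, 0.001]
wrist_force: [-0.6, 1.4, 5.9]
gripper_width: 0.38
finger_force: 59.9
```

jog_arm:
  series:
    - [0,0,0.5,0,0,0]
    - [0,0,1.5,0,0,0]
    - [0,0,2,0,0,0]
    - [0,0,2,0,0,0]
    - [0,0,2,0,0,0]
    - [0,0,1.5,0,0,0]
    - [0,0,0,0,0,0]
    - [0,0,0,0,0,0]

```text
t: 12.55
ee_pos: [455.5, 249.0, 157.5]
orientation: [-0.006, -3.141, 0.0]
wrist_force: [-0.5, -0.7, -5.3]
gripper_width: 0.374
finger_force: 59.8
```

jog_arm:
  series:
    - [0.06,-2.1,0,0,0,0]
    - [0.06,-3,0,0,0,0]
    - [0.06,-4,0,0,0,0]
    - [0.06,-4,0,0,0,0]
    - [0.06,-4,0,0,0,0]
    - [0.06,-4,0,0,0,0]
    - [0.06,-4,0,0,0,0]
    - [0.06,-4,0,0,0,0]
    - [0.06,-4,0,0,0,0]
    - [0.06,-4,0,0,0,0]

```text
t: 13.55
ee_pos: [460.7, -123.5, 156.5]
orientation: [-0.006, -3.14, -0.001]
wrist_force: [1.2, 0.1, -3.4]
gripper_width: 0.376
finger_force: 60.2
```

jog_arm:
  series:
    - [0.06,-4,0,0,0,0]
    - [0.06,-3,0,0,0,0]
    - [0,-2,0,0,0,0]
    - [0,-1,0,0,0,0]
    - [0,0,0,0,0,0]
    - [0,0,-1.5,0,0,0]
    - [0,0,-1.5,0,0,0]
    - [0,0,-0.5,0,0,0]
    - [0,0,0,0,0,0]
    - [0,0,0,0,0,0]

```text
t: 14.55
ee_pos: [462.8, -221.6, 122.8]
orientation: [-0.005, -3.142, -0.0]
wrist_force: [0.1, -0.1, -4.3]
gripper_width: 0.38
finger_force: 60.2
```

```bash
python3 -c "
from look import *
s,o=look('l6.png',circ=[(462.7,-217,58,22),(462.7,-217,58,14)],ahead=25,w=30,up=26)"
```

```text
14.55 [ 462.8 -221.6  122.8] [-0.45 -0.01 -0.16  1.43  0.   -0.44] w 32.4 F [ 0.1 -0.1 -4.3] ff 60.2
```

View pics/l6.png

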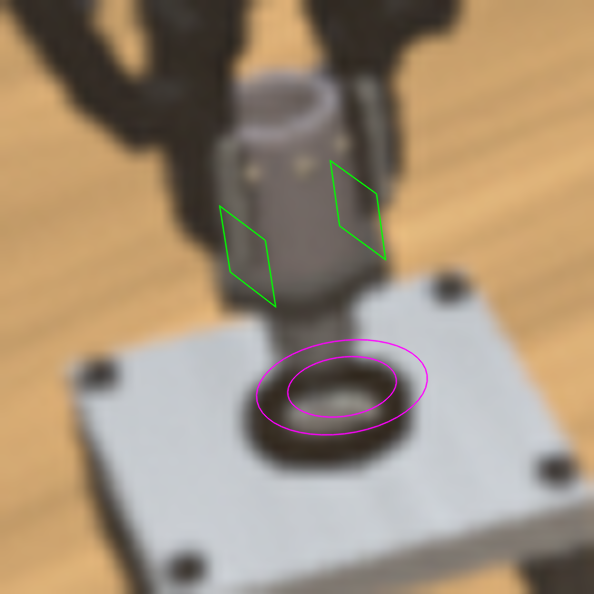

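The coupler hangs upright over the washer, with its stem axis extrapolating into the bore (about 317,381). Descending in stages and watching the force.

jog_arm:
  series:
    - [0,0,-0.5,0,0,0]
    - [0,0,-0.5,0,0,0]
    - [0,0,-0.5,0,0,0]
    - [0,0,-0.3,0,0,0]
    - [0,0,0,0,0,0]

```text
t: 15.1
ee_pos: [462.4, -221.9, 104.1]
orientation: [-0.006, -3.141, -0.001]
wrist_force: [0.9, -0.2, -3.7]
gripper_width: 0.378
finger_force: 60.3
```

jog_arm:
  series:
    - [0,0,-0.3,0,0,0]
    - [0,0,-0.3,0,0,0]
    - [0,0,0,0,0,0]

```text
t: 15.4
ee_pos: [462.5, -221.9, 98.3]
orientation: [-0.006, -3.141, -0.0]
wrist_force: [0.1, -0.1, -4.1]
gripper_width: 0.379
finger_force: 60.3
```

jog_arm:
  series:
    - [0,0,-0.3,0,0,0]
    - [0,0,-0.3,0,0,0]
    - [0,0,0,0,0,0]

```text
t: 15.7
ee_pos: [462.5, -221.9, 92.3]
orientation: [-0.006, -3.141, -0.0]
wrist_force: [-0.4, 0.7, -4.1]
gripper_width: 0.381
finger_force: 60.3
```

jog_arm:
  series:
    - [0,0,-0.3,0,0,0]
    - [0,0,-0.3,0,0,0]
    - [0,0,-0.2,0,0,0]
    - [0,0,0,0,0,0]

```text
t: 16.1
ee_pos: [462.6, -221.9, 84.4]
orientation: [-0.006, -3.141, -0.0]
wrist_force: [0.5, 0.4, -3.4]
gripper_width: 0.378
finger_force: 60.3
```

jog_arm:
  series:
    - [0,0,-0.15,0,0,0]
    - [0,0,0,0,0,0]

```text
t: 16.3
ee_pos: [462.8, -222.1, 83.8]
orientation: [0.006, 3.141, -0.001]
wrist_force: [-1.8, 1.4, 1.0]
gripper_width: 0.378
finger_force: 60.4
```

Contact at the expected height, so it is seated. Release, rise, and head to the sleeve.

jog_arm:
  series:
    - [0,0,0,0,0,0]
    - [0,0,0,0,0,0]
    - [0,0,0,0,0,0]
    - [0,0,0,0,0,0]
    - [0,0,1,0,0,0]
    - [0,0,2,0,0,0]
    - [0,0,2.5,0,0,0]
    - [0,0,2,0,0,0]
  gripper: 5.4

```text
t: 17.1
ee_pos: [462.9, -222.1, 160.4]
orientation: [0.006, 3.141, -0.001]
wrist_force: [-0.4, -0.6, 0.3]
gripper_width: 0.632
finger_force: 0.0
```

jog_arm:
  series:
    - [1,2,0,0,0,0]
    - [2,3,0,0,0,0]
    - [2.2,3,0,0,0,0]
    - [2.2,3.2,0,0,0,0]
    - [2.2,3.2,0,0,0,0]
    - [2.2,3.2,0,0,0,0]
    - [2.2,3.2,0,0,0,0]
    - [1.7,2.2,0,0,0,0]
    - [1.23,1.3,0,0,0,0]
    - [0.2,0.5,0,0,0,0]
  gripper: 6.2

```text
t: 18.1
ee_pos: [634.9, 27.5, 158.4]
orientation: [0.003, 3.142, 0.0]
wrist_force: [-0.4, 0.0, -0.2]
gripper_width: 0.73
finger_force: 0.0
```

jog_arm:
  series:
    - [0,0,-2,0,0,0]
    - [0,0,-3,0,0,0]
    - [0,0,-3,0,0,0]
    - [0,0,-1.5,0,0,0]
    - [0,0,0,0,0,0]
    - [0,0,0,0,0,0]

```text
t: 18.7
ee_pos: [634.4, 25.7, 64.6]
orientation: [0.007, 3.14, 0.0]
wrist_force: [0.1, 0.3, 0.8]
gripper_width: 0.726
finger_force: 0.0
```

```bash
python3 -c "
from look import *
s,o=look('l7.png',circ=[(634,26,28,23)],ahead=8,w=30,up=34,size=390)
f=grab('top')
print('coupler rim',fit(f,(462.7,-219),[(110,15.5),(110,13)]))
a=cv2.resize(f['color'][230:285,360:415],(390,390),interpolation=cv2.INTER_CUBIC)
cv2.imwrite('pics/l7.png',np.hstack([cv2.imread('pics/l7.png'),a]))"
```

```text
18.7 [634.4  25.7  64.6] [ 0.04  0.29  0.07  1.35 -0.    0.04] w 62.0 F [0.1 0.3 0.8] ff 0.0
coupler rim (array([ 462.05356768, -217.12389412]), np.float64(87.76025390625))
```

View pics/l7.png

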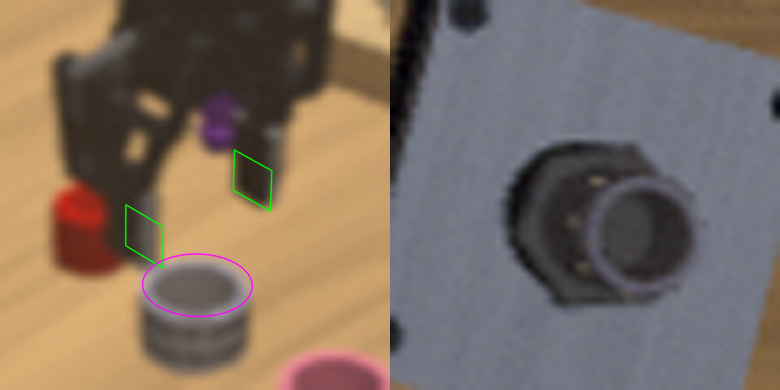

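The coupler is seated upright in the washer, rim near (640,235) in the right crop. The sleeve is below the jaws at (195,290). Descending to grip the sleeve.

jog_arm:
  series:
    - [0,0,-1.5,0,0,0]
    - [0,0,-1.5,0,0,0]
    - [0,0,-1.2,0,0,0]
    - [0,0,-0.45,0,0,0]
    - [0,0,0,0,0,0]

```text
t: 19.3
ee_pos: [633.3, 26.0, 15.3]
orientation: [-0.006, -3.139, 0.0]
wrist_force: [0.8, -0.2, -0.1]
gripper_width: 0.727
finger_force: 0.0
```

jog_arm:
  series:
    - [0,0,0,0,0,0]
    - [0,0,0,0,0,0]
    - [0,0,0,0,0,0]
    - [0,0,0,0,0,0]
    - [0,0,0,0,0,0]
    - [0,0,0,0,0,0]
  gripper: 3.6

```text
t: 19.9
ee_pos: [634.6, 26.0, 17.6]
orientation: [0.006, 3.14, 0.0]
wrist_force: [-0.7, -0.6, 5.7]
gripper_width: 0.511
finger_force: 61.6
```

jog_arm:
  series:
    - [0,0,0.5,0,0,0]
    - [0,0,1.5,0,0,0]
    - [0,0,3,0,0,0]
    - [0,0,3,0,0,0]
    - [0,0,3,0,0,0]
    - [0,0,1.5,0,0,0]
    - [0,0,0,0,0,0]
    - [0,0,0,0,0,0]

```text
t: 20.7
ee_pos: [633.8, 26.0, 140.8]
orientation: [-0.006, -3.141, 0.0]
wrist_force: [-0.9, 0.1, -1.6]
gripper_width: 0.508
finger_force: 61.3
```

jog_arm:
  series:
    - [-1,-1.5,0,0,0,0]
    - [-2,-2.8,0,0,0,0]
    - [-2.2,-3,0,0,0,0]
    - [-2.2,-3.2,0,0,0,0]
    - [-2.2,-3.2,0,0,0,0]
    - [-2.2,-3.2,0,0,0,0]
    - [-2.2,-3.2,0,0,0,0]
    - [-1.7,-2.4,0,0,0,0]
    - [-1.23,-1.5,0,0,0,0]
    - [-0.2,-0.8,0,0,0,0]

```text
t: 21.7
ee_pos: [460.9, -222.8, 140.0]
orientation: [-0.009, -3.139, -0.002]
wrist_force: [0.5, 0.8, -0.7]
gripper_width: 0.509
finger_force: 61.3
```

jog_arm:
  series:
    - [0,0,0,0,0,0]
    - [0,0,0,0,0,0]
    - [0,0,-0.8,0,0,0]
    - [0,0,-0.2,0,0,0]
    - [0,0,0,0,0,0]

```text
t: 22.2
ee_pos: [462.7, -221.3, 130.9]
orientation: [-0.004, -3.14, -0.001]
wrist_force: [0.0, 0.5, -1.9]
gripper_width: 0.513
finger_force: 61.4
```

```bash
python3 -c "
from look import *
s,o=look('l8.png',circ=[],ahead=20,w=26,up=28)"
```

```text
22.2 [ 462.7 -221.3  130.9] [-0.45 -0.01 -0.14  1.44  0.   -0.44] w 43.8 F [ 0.   0.5 -1.9] ff 61.4
```

View pics/l8.png

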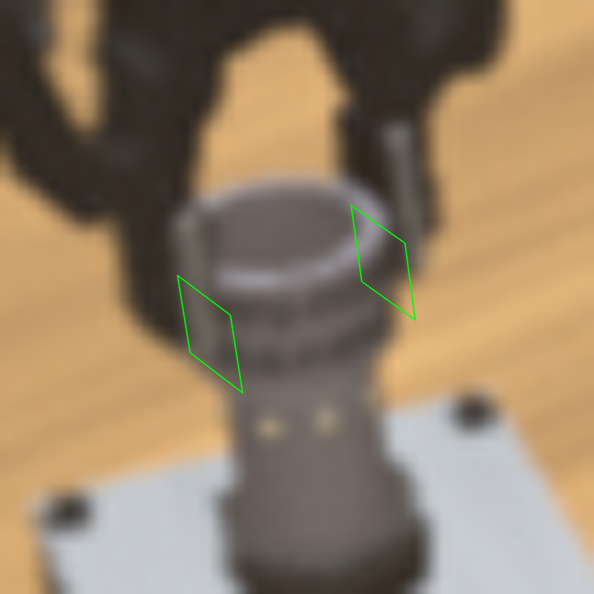

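The sleeve is lined up over the barrel (axes near 298 and 297 at the same height). Descending in stages.

jog_arm:
  series:
    - [0,0,-0.4,0,0,0]
    - [0,0,-0.4,0,0,0]
    - [0,0,-0.3,0,0,0]
    - [0,0,0,0,0,0]

```text
t: 22.65
ee_pos: [462.5, -221.9, 120.2]
orientation: [-0.006, -3.141, -0.001]
wrist_force: [-0.3, -0.3, -1.3]
gripper_width: 0.51
finger_force: 61.4
```

jog_arm:
  series:
    - [0,0,-0.3,0,0,0]
    - [0,0,-0.3,0,0,0]
    - [0,0,0,0,0,0]

```text
t: 22.95
ee_pos: [462.5, -221.9, 114.3]
orientation: [-0.006, -3.141, -0.0]
wrist_force: [-0.8, 0.5, -1.4]
gripper_width: 0.509
finger_force: 61.4
```

jog_arm:
  series:
    - [0,0,-0.3,0,0,0]
    - [0,0,-0.4,0,0,0]
    - [0,0,-0.4,0,0,0]
    - [0,0,0,0,0,0]

```text
t: 23.35
ee_pos: [462.4, -221.8, 103.0]
orientation: [-0.006, -3.141, -0.001]
wrist_force: [0.2, -0.4, -1.1]
gripper_width: 0.511
finger_force: 61.4
```

jog_arm:
  series:
    - [0,0,-0.4,0,0,0]
    - [0,0,-0.4,0,0,0]
    - [0,0,-0.4,0,0,0]
    - [0,0,-0.3,0,0,0]
    - [0,0,0,0,0,0]

```text
t: 23.85
ee_pos: [462.5, -221.9, 88.2]
orientation: [-0.006, -3.141, -0.001]
wrist_force: [-0.4, 0.5, -2.0]
gripper_width: 0.51
finger_force: 61.4
```

jog_arm:
  series:
    - [0,0,-0.2,0,0,0]
    - [0,0,0,0,0,0]

```text
t: 24.05
ee_pos: [462.7, -222.0, 86.7]
orientation: [-0.006, -3.142, -0.0]
wrist_force: [-0.5, -0.4, -1.8]
gripper_width: 0.509
finger_force: 61.4
```

jog_arm:
  series:
    - [0,0,-0.15,0,0,0]
    - [0,0,0,0,0,0]

```text
t: 24.25
ee_pos: [462.9, -222.1, 85.6]
orientation: [0.006, 3.141, -0.0]
wrist_force: [0.2, -0.1, 1.2]
gripper_width: 0.51
finger_force: 61.5
```

The sleeve is seated (contact at 85.7). Releasing, then on to the tip.

jog_arm:
  series:
    - [0,0,0,0,0,0]
    - [0,0,0,0,0,0]
    - [0,0,0,0,0,0]
    - [0,0,0,0,0,0]
    - [0,0,1,0,0,0]
    - [0,0,2,0,0,0]
    - [0,0,2.5,0,0,0]
    - [0,0,2,0,0,0]
  gripper: 6.2

```text
t: 25.05
ee_pos: [462.9, -222.1, 162.4]
orientation: [0.006, 3.141, -0.001]
wrist_force: [0.6, -0.3, 0.0]
gripper_width: 0.73
finger_force: 0.0
```

jog_arm:
  series:
    - [0.3,2,0,0,0,0]
    - [0.6,3.5,0,0,0,0]
    - [0.7,4.2,0,0,0,0]
    - [0.7,4.2,0,0,0,0]
    - [0.7,4.2,0,0,0,0]
    - [0.7,4.2,0,0,0,0]
    - [0.7,4.2,0,0,0,0]
    - [0.7,4.2,0,0,0,0]
    - [0.7,4.2,0,0,0,0]
    - [0.7,4.2,0,0,0,0]
  gripper: 4.4

```text
t: 26.05
ee_pos: [527.8, 170.9, 161.2]
orientation: [0.006, 3.141, 0.0]
wrist_force: [1.6, -0.4, 0.4]
gripper_width: 0.514
finger_force: 0.0
```

jog_arm:
  series:
    - [0.6,3.5,0,0,0,0]
    - [0.6,3,0,0,0,0]
    - [0.33,2,0,0,0,0]
    - [0,0.8,0,0,0,0]
    - [0,0,0,0,0,0]
    - [0,0,-1.5,0,0,0]
    - [0,0,-2,0,0,0]
    - [0,0,-2,0,0,0]
    - [0,0,-1,0,0,0]
    - [0,0,0,0,0,0]

```text
t: 27.05
ee_pos: [542.2, 260.6, 93.4]
orientation: [-0.008, -3.139, 0.002]
wrist_force: [-0.1, -0.1, 0.1]
gripper_width: 0.517
finger_force: 0.0
```

```bash
python3 -c "
from look import *
import pickle
f=pickle.load(open('top1.pkl','rb'))
print(back(f,147.8,223.6,75),back(f,150.8,224.2,51))
s,o=look('l9.png',circ=[(543,262,75,7.5),(543,262,51,20)],ahead=10,w=26,up=28)"
```

```text
[543.69752711 265.17518751  75.        ] [543.04970385 264.67868629  51.        ]
27.05 [542.2 260.6  93.4] [ 0.45  0.21  0.02  1.39 -0.    0.45] w 44.1 F [-0.1 -0.1  0.1] ff 0.0
```

View pics/l9.png

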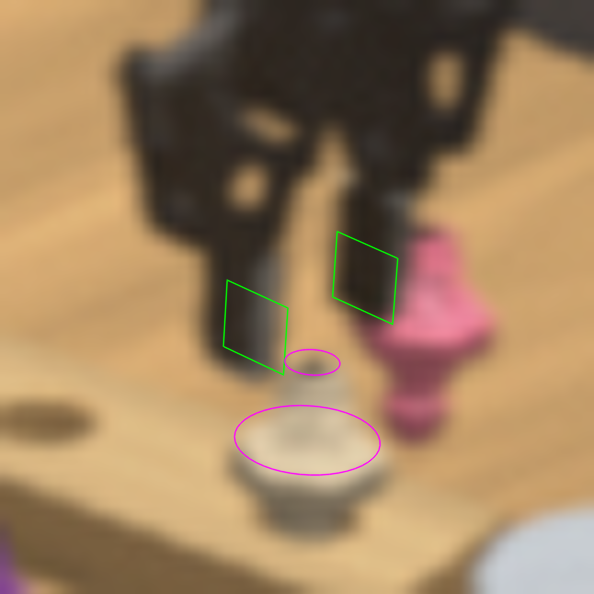

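The tip stands slightly right of and beyond the predicted spot, with its top at (315,362). Shifting +2 mm in y, then descending and gripping the thread.

jog_arm:
  series:
    - [0.05,0.2,0,0,0,0]
    - [0,0,-1,0,0,0]
    - [0,0,-1,0,0,0]
    - [0,0,-0.6,0,0,0]
    - [0,0,-0.25,0,0,0]
    - [0,0,0,0,0,0]

```text
t: 27.7
ee_pos: [543.2, 263.9, 66.2]
orientation: [-0.006, -3.141, 0.001]
wrist_force: [-0.7, 0.1, 0.4]
gripper_width: 0.512
finger_force: 0.0
```

jog_arm:
  series:
    - [0,0,0,0,0,0]
    - [0,0,0,0,0,0]
    - [0,0,0,0,0,0]
    - [0,0,0,0,0,0]
    - [0,0,0,0,0,0]
    - [0,0,0,0,0,0]
  gripper: 1.2

```text
t: 28.3
ee_pos: [543.8, 264.1, 67.3]
orientation: [0.006, 3.141, 0.0]
wrist_force: [-0.2, -0.6, 5.3]
gripper_width: 0.229
finger_force: 59.1
```

jog_arm:
  series:
    - [0,0,0.5,0,0,0]
    - [0,0,1.5,0,0,0]
    - [0,0,2.5,0,0,0]
    - [0,0,3,0,0,0]
    - [0,0,2.5,0,0,0]
    - [0,0,1,0,0,0]
    - [0,0,0,0,0,0]
    - [0,0,0,0,0,0]

```text
t: 29.1
ee_pos: [543.3, 263.9, 175.7]
orientation: [-0.006, -3.14, 0.001]
wrist_force: [-0.3, -0.7, -2.5]
gripper_width: 0.226
finger_force: 58.9
```

```bash
python3 -c "
from look import *
s,o=look('l10.png',circ=[],ahead=20,w=26,up=28,size=400)"
```

```text
29.1 [543.3 263.9 175.7] [0.45 0.2  0.18 1.55 0.   0.46] w 19.3 F [-0.3 -0.7 -2.5] ff 58.9
```

View pics/l10.png

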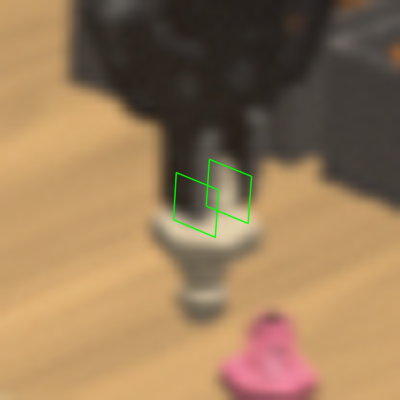

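The tip hangs upright in the jaws. That makes 15 pictures viewed, one more than the 14 allowed, so I'll open no more and go by numbers only.

jog_arm:
  series:
    - [-0.3,-2,0.4,0,0,0]
    - [-0.6,-3.5,0,0,0,0]
    - [-0.7,-4.2,0,0,0,0]
    - [-0.7,-4.2,0,0,0,0]
    - [-0.7,-4.2,0,0,0,0]
    - [-0.7,-4.2,0,0,0,0]
    - [-0.7,-4.2,0,0,0,0]
    - [-0.7,-4.2,0,0,0,0]
    - [-0.7,-4.2,0,0,0,0]
    - [-0.7,-4.2,0,0,0,0]

```text
t: 30.15
ee_pos: [477.0, -129.0, 180.0]
orientation: [-0.006, -3.14, -0.0]
wrist_force: [0.6, 0.6, -1.9]
gripper_width: 0.224
finger_force: 59.0
```

jog_arm:
  series:
    - [-0.7,-3.5,0,0,0,0]
    - [-0.6,-3,0,0,0,0]
    - [-0.3,-2,0,0,0,0]
    - [0,-1,0,0,0,0]
    - [0,0,0,0,0,0]
    - [0,0,0,0,0,0]
    - [0,0,-0.4,0,0,0]
    - [0,0,-0.4,0,0,0]
    - [0,0,0,0,0,0]

```text
t: 31.05
ee_pos: [462.4, -221.2, 172.0]
orientation: [-0.004, -3.141, -0.001]
wrist_force: [-0.9, -0.2, -2.2]
gripper_width: 0.231
finger_force: 59.0
```

jog_arm:
  series:
    - [0,0,-0.4,0,0,0]
    - [0,0,0,0,0,0]

```text
t: 31.25
ee_pos: [462.4, -221.7, 168.2]
orientation: [-0.005, -3.141, -0.0]
wrist_force: [1.5, 0.4, -2.6]
gripper_width: 0.228
finger_force: 59.0
```

jog_arm:
  series:
    - [0,0,-0.3,0,0,0]
    - [0,0,0,0,0,0]

```text
t: 31.45
ee_pos: [462.4, -221.9, 165.4]
orientation: [-0.006, -3.141, -0.0]
wrist_force: [0.4, -0.1, -1.1]
gripper_width: 0.225
finger_force: 59.0
```

jog_arm:
  series:
    - [0,0,-0.3,0,0,0]
    - [0,0,-0.2,0,0,0]
    - [0,0,0,0,0,0]

```text
t: 31.75
ee_pos: [462.4, -222.0, 160.4]
orientation: [-0.006, -3.141, -0.0]
wrist_force: [0.1, 0.5, -2.0]
gripper_width: 0.222
finger_force: 59.0
```

jog_arm:
  series:
    - [0,0,-0.3,0,0,0]
    - [0,0,-0.3,0,0,0]
    - [0,0,0,0,0,0]

```text
t: 32.05
ee_pos: [462.3, -221.9, 154.2]
orientation: [-0.006, -3.141, -0.0]
wrist_force: [1.7, 0.4, -2.1]
gripper_width: 0.231
finger_force: 59.0
```

jog_arm:
  series:
    - [0,0,-0.4,0,0,0]
    - [0,0,-0.4,0,0,0]
    - [0,0,0,0,0,0]

```text
t: 32.35
ee_pos: [462.3, -221.8, 146.0]
orientation: [-0.006, -3.141, -0.001]
wrist_force: [0.5, 0.2, -2.0]
gripper_width: 0.225
finger_force: 59.0
```

jog_arm:
  series:
    - [0,0,-0.4,0,0,0]
    - [0,0,-0.2,0,0,0]
    - [0,0,0,0,0,0]

```text
t: 32.65
ee_pos: [462.4, -221.9, 140.4]
orientation: [-0.006, -3.141, -0.0]
wrist_force: [1.1, -0.3, -2.3]
gripper_width: 0.225
finger_force: 59.0
```

jog_arm:
  series:
    - [0,0,-0.15,0,0,0]
    - [0,0,0,0,0,0]

```text
t: 32.85
ee_pos: [462.5, -222.0, 139.2]
orientation: [-0.006, -3.141, -0.0]
wrist_force: [-0.2, -0.1, -2.0]
gripper_width: 0.231
finger_force: 59.0
```

jog_arm:
  series:
    - [0,0,-0.1,0,0,0]
    - [0,0,0,0,0,0]

```text
t: 33.05
ee_pos: [462.7, -222.0, 138.6]
orientation: [0.006, 3.141, -0.0]
wrist_force: [-0.6, 0.2, -0.4]
gripper_width: 0.224
finger_force: 59.2
```

jog_arm:
  series:
    - [0,0,-0.1,0,0,0]
    - [0,0,0,0,0,0]

```text
t: 33.25
ee_pos: [462.9, -222.2, 138.4]
orientation: [0.006, 3.14, -0.001]
wrist_force: [-2.1, 0.5, 5.9]
gripper_width: 0.225
finger_force: 59.9
```

jog_arm:
  series:
    - [0,0,0,0,0,0]
    - [0,0,0,0,0,0]
    - [0,0,0,0,0,0]
    - [0,0,0,0,0,0]
    - [0,0,1,0,0,0]
    - [0,0,2,0,0,0]
    - [0,0,2,0,0,0]
    - [0,0,1,0,0,0]
  gripper: 5.4

```text
t: 34.05
ee_pos: [463.0, -222.2, 199.6]
orientation: [0.006, 3.139, -0.002]
wrist_force: [0.5, 0.5, 0.6]
gripper_width: 0.633
finger_force: 0.0
```

jog_arm:
  series:
    - [0.7,2,0,0,0,0]
    - [1,3,0,0,0,0]
    - [1.1,3.2,0,0,0,0]
    - [1.1,3.2,0,0,0,0]
    - [1.1,3.2,0,0,0,0]
    - [1.1,3.2,0,0,0,0]
    - [1.1,3.2,0,0,0,0]
    - [1.1,2.7,0,0,0,0]
    - [0.75,1.6,0,0,0,0]
    - [0.2,0.9,0,0,0,0]

```text
t: 35.05
ee_pos: [555.5, 41.1, 197.0]
orientation: [-0.004, -3.141, 0.0]
wrist_force: [-0.5, -0.5, -1.0]
gripper_width: 0.629
finger_force: 0.0
```

```bash
python3 -c "
from fit import *
f=grab('top'); o=readout.observe(); print(o['ee_pos'].round(1),o['t'])
print('tip top',fit(f,(462.5,-217),[(146,7.5)]),'barrel',fit(f,(462.5,-217),[(96,23)]))
s=grab('scene'); q,v=fit(s,(558,36),[(29,17)]);print('cover scene',q,v)"
```

```text
[555.4  41.4 197. ] 35.1
tip top (array([ 466.39984292, -219.10715397]), np.float64(51.31111526489258)) barrel (array([ 464.29230368, -208.35137409]), np.float64(64.6461181640625))
cover scene [561.50621033  32.15609741] 43.25961685180664
```

The tip is seated and released. Now descending on the cover.

jog_arm:
  series:
    - [0,0,-2,0,0,0]
    - [0,0,-3,0,0,0]
    - [0,0,-3,0,0,0]
    - [0,0,-3,0,0,0]
    - [0,0,-2.5,0,0,0]
    - [0,0,-1.5,0,0,0]
    - [0,0,-1.5,0,0,0]
    - [0,0,-1,0,0,0]
    - [0,0,-0.55,0,0,0]
    - [0,0,0,0,0,0]

```text
t: 36.15
ee_pos: [555.0, 39.9, 16.5]
orientation: [-0.006, -3.141, 0.0]
wrist_force: [-0.4, -0.3, -0.2]
gripper_width: 0.634
finger_force: 0.0
```

jog_arm:
  series:
    - [0,0,0,0,0,0]
    - [0,0,0,0,0,0]
    - [0,0,0,0,0,0]
    - [0,0,0,0,0,0]
    - [0,0,0,0,0,0]
    - [0,0,0,0,0,0]
  gripper: 2.4

```text
t: 36.75
ee_pos: [555.8, 40.1, 18.0]
orientation: [0.006, 3.14, 0.0]
wrist_force: [-0.2, 0.1, 6.3]
gripper_width: 0.372
finger_force: 59.8
```

jog_arm:
  series:
    - [0,0,0.5,0,0,0]
    - [0,0,1.5,0,0,0]
    - [0,0,2.5,0,0,0]
    - [0,0,3,0,0,0]
    - [0,0,3,0,0,0]
    - [0,0,3,0,0,0]
    - [0,0,2.5,0,0,0]
    - [0,0,1,0,0,0]
    - [0,0,0,0,0,0]
    - [0,0,0,0,0,0]

```text
t: 37.75
ee_pos: [554.8, 40.0, 185.9]
orientation: [-0.006, -3.141, 0.0]
wrist_force: [0.6, -0.1, -1.2]
gripper_width: 0.373
finger_force: 59.4
```

jog_arm:
  series:
    - [-0.7,-1.6,0,0,0,0]
    - [-1,-2.7,0,0,0,0]
    - [-1.1,-3.2,0,0,0,0]
    - [-1.1,-3.2,0,0,0,0]
    - [-1.1,-3.2,0,0,0,0]
    - [-1.1,-3.2,0,0,0,0]
    - [-1.1,-3.2,0,0,0,0]
    - [-1.1,-3,0,0,0,0]
    - [-0.75,-2,0,0,0,0]
    - [-0.2,-0.9,0,0,0,0]

```text
t: 38.75
ee_pos: [460.7, -223.8, 185.6]
orientation: [-0.01, -3.14, -0.001]
wrist_force: [-0.0, 0.1, 0.4]
gripper_width: 0.376
finger_force: 59.4
```

jog_arm:
  series:
    - [0,0,0,0,0,0]
    - [0,0,0,0,0,0]
    - [0,0,-1,0,0,0]
    - [0,0,-0.8,0,0,0]
    - [0,0,-0.2,0,0,0]
    - [0,0,0,0,0,0]

```text
t: 39.35
ee_pos: [462.4, -221.4, 166.0]
orientation: [-0.005, -3.14, -0.001]
wrist_force: [0.1, -0.9, -0.6]
gripper_width: 0.375
finger_force: 59.5
```

jog_arm:
  series:
    - [0,0,-0.3,0,0,0]
    - [0,0,-0.3,0,0,0]
    - [0,0,0,0,0,0]

```text
t: 39.65
ee_pos: [462.4, -221.9, 160.4]
orientation: [-0.006, -3.141, -0.0]
wrist_force: [-0.1, 0.4, -0.0]
gripper_width: 0.378
finger_force: 59.5
```

jog_arm:
  series:
    - [0,0,-0.3,0,0,0]
    - [0,0,-0.3,0,0,0]
    - [0,0,0,0,0,0]

```text
t: 39.95
ee_pos: [462.3, -221.9, 154.2]
orientation: [-0.006, -3.141, -0.0]
wrist_force: [-0.1, -0.9, -0.7]
gripper_width: 0.377
finger_force: 59.5
```

Passing over the thread with no side force. Continuing down.

jog_arm:
  series:
    - [0,0,-0.4,0,0,0]
    - [0,0,-0.4,0,0,0]
    - [0,0,-0.3,0,0,0]
    - [0,0,0,0,0,0]

```text
t: 40.35
ee_pos: [462.3, -221.9, 143.2]
orientation: [-0.006, -3.141, -0.001]
wrist_force: [0.5, 0.7, 0.3]
gripper_width: 0.377
finger_force: 59.5
```

jog_arm:
  series:
    - [0,0,-0.15,0,0,0]
    - [0,0,-0.1,0,0,0]
    - [0,0,0,0,0,0]

```text
t: 40.65
ee_pos: [462.5, -222.0, 141.2]
orientation: [-0.006, -3.142, 0.0]
wrist_force: [-0.0, -0.2, -1.0]
gripper_width: 0.375
finger_force: 59.5
```

jog_arm:
  series:
    - [0,0,-0.15,0,0,0]
    - [0,0,0,0,0,0]

```text
t: 40.85
ee_pos: [462.6, -222.0, 139.9]
orientation: [0.006, 3.141, -0.0]
wrist_force: [0.3, -0.4, 1.1]
gripper_width: 0.368
finger_force: 59.5
```

jog_arm:
  series:
    - [0,0,-0.08,0,0,0]
    - [0,0,0,0,0,0]

```text
t: 41.05
ee_pos: [462.8, -222.1, 139.9]
orientation: [0.006, 3.14, -0.001]
wrist_force: [-1.3, 0.3, 6.9]
gripper_width: 0.373
finger_force: 60.1
```

jog_arm:
  series:
    - [0,0,0,0,0,0]
    - [0,0,0,0,0,0]
    - [0,0,0,0,0,0]
    - [0,0,0,0,0,0]
    - [0,0,1,0,0,0]
    - [0,0,2,0,0,0]
    - [0,0,2,0,0,0]
    - [0,0,2,0,0,0]
    - [0,0,0,0,0,0]
  gripper: 5.4

```text
t: 41.95
ee_pos: [463.4, -222.4, 212.5]
orientation: [0.006, 3.137, -0.003]
wrist_force: [0.2, 0.4, 0.2]
gripper_width: 0.632
finger_force: 0.0
```

jog_arm:
  series:
    - [0,2,0,0,0,0]
    - [0,4,0,0,0,0]
    - [0,4,0,0,0,0]
    - [0,4,0,0,0,0]
    - [0,4,0,0,0,0]
    - [0,4,0,0,0,0]
    - [0,3,0,0,0,0]
    - [0,0,0,0,0,0]
    - [0,0,0,0,0,0]

```text
t: 42.85
ee_pos: [462.4, 28.4, 208.8]
orientation: [-0.003, -3.141, 0.0]
wrist_force: [0.3, -0.7, 0.1]
gripper_width: 0.631
finger_force: 0.0
```

```bash
python3 -c "
from fit import *
for n,b in(('top',None),('scene',None)):
    f=grab(n); m=cv2.inRange(cv2.cvtColor(f['color'],cv2.COLOR_BGR2HSV),(0,150,60),(6,255,255))
    q=proj(f,[[462.5,-218,122],[462.5,-218,151],[462.5,-218,136]]); print(n,q.round(1).tolist())
    c=q[2].astype(int); w=m[c[1]-25:c[1]+25,c[0]-25:c[0]+25]; ys,xs=np.nonzero(w); print(len(xs),xs.min()+c[0]-25,xs.max()+c[0]-25,ys.min()+c[1]-25,ys.max()+c[1]-25)
    t=np.linspace(0,6.28,40); e=np.vstack([proj(f,np.c_[462.5+17*np.cos(t),-218+17*np.sin(t),0*t+z]) for z in(122,151)]); print('pred bbox',e.min(0).round(1),e.max(0).round(1))
    if n=='top': print(fit(f,(462.5,-217),[(151,17)]))
o=readout.observe();print(o['t'],o['ee_pos'],o['finger_force'])"
```

```text
top [[396.5, 262.5], [401.1, 263.5], [398.7, 263.0]]
196 392 410 255 272
pred bbox [387.5 253.5] [410.5 272.8]
(array([ 462.36775617, -219.48035538]), np.float64(102.47086334228516))
scene [[140.6, 184.7], [139.1, 174.7], [139.9, 179.9]]
174 131 144 174 188
pred bbox [132.1 171.3] [147.4 188.3]
42.95 [462.50364152  27.39097121 208.89110954] 0.0
```

The cover reads at the right place and height in both cameras. Handing in.

```bash
python3 -c "
from plant import workorder
print(workorder.job_done())"
```

```text
the job is handed in; nothing more can be done
None
```

The coupler is built and handed in at about 43 s with no verdict returned: all five parts met contact at their expected heights and the final camera fit puts the cover in place, but I viewed 15 pictures, one over the limit of 14, and did not re-measure the canister, union or gate at the end.

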